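# Tally one bearing on the lever counter

### The job

Another bearing has passed inspection: tally it on the counter that carries the sample bearing (blue lever post) by swinging its sprung lever all the way to the stop, then let go so that it springs fully home. Do not work the nut counter (orange lever post).

Things in the scene. Friction and masses are not known exactly. Their poses are not given: they have to be found in the camera images.
- bearing_counter: Bearing tally counter, fixed: dark plate 150x110x8 mm; grey housing (75x100 mm, top 68 mm above bench) on its rear part, a fixed sample ball bearing (52 mm) on its front. Origin: centre of plate underside, on the bench top. x: from front (bearing, number window) to rear; y: left seen from the front; z up. The lever on top turns about an upright axis at x=30, y=0 mm, arm along +y at rest.
- bearing_post (a point): On the moving lever of the bearing counter: centre of its upright round blue post, 16 mm diameter, standing from 80 (top of the flat steel arm) to 115 mm above the bench; this point is at 98 mm, 75 mm from the lever's axis. Grip or push it here. In the counter's axes it goes from x=30, y=75 mm at rest to x=-40, y=26 mm at the stop, first toward the front.
- bearing_lever (a joint): Lever of the bearing counter (blue post), rad: 0 at rest, 1.22 (70 degrees) at the stop, growing anticlockwise seen from above. A spring returns it when let go: it resists with about 1.6 N at the post at rest, 4 N at the stop.
- nut_lever (a joint): Lever of the nut counter, to be left alone. That counter is like the bearing counter but has a steel hexagon nut (34 mm) as its sample and an orange lever post; the two counters can change places. Rad: 0 at rest, 1.22 at the stop.

How it is judged:
By the outcome, as a careful person would: the job done as asked, in the order asked, and still so for the second after the job is handed in, with the robot touching nothing.
It also fails if it takes over 34 s, if anything falls off the work surface, if the arm or the gripper's body presses on something with over 40 N, if the wrist force passes 120 N, or if a joint passes its speed limit or range.

### The arm

A 6-joint arm with a two-finger parallel gripper is mounted at the origin on a cart in front of the work surface, level with it; the furniture and walls round the work are solid. World frame = base frame: x ahead of the robot, y to its left, z up, the work surface at z = 0. Lengths are in m, angles in rad, forces in N, time in s.
With the tool pointing down it reaches from about 0.35 to 0.85 m from the base axis. Payload 8.1 kg.
Tool frame: the origin (TCP) lies at the very end of the fingers, on their centre line; the grasp point (between the pads) lies 19 mm behind it; z points along the fingers, y is the direction in which the jaws open and shut (so a half turn about z gives the same grasp; the last joint's range is limited). The gripper opens to 93 mm and grips with 3 to 60 N. Pads are 15 mm wide; open, the fingers measure 128 mm over their backs; the gripper's body (75 mm by 188 mm) begins 65 mm behind the grasp point.
Start: joints at [1.238, 0.13, 1.488, -0, 1.523, -0.085], TCP at [0.147, 0.582, 0.219] pointing down, gripper open.
Joint ranges: [-2.96, 2.96], [-0.89, 2.26], [0.02, 2.5], [-1.34, 4.48], [0, 2.73], [-2.66, 2.66]. Speed limits (rad/s): [2.39, 2.39, 2.79, 3.14, 3.14, 3.14].

### API

Orientations are given as a rotation vector (axis times angle).
In Python, from plant import robot gives the robot as it stands.
- The arm moves only by the shell command python3 -m inch 'ROWS' [FORCE]. ROWS is JSON, a list that holds one entry, the list of rows, each a list of 7 numbers: the shift along the tool's x, y, z in cm, then the turn, a rotation vector about the tool's x, y, z in degrees, then the gripper command: -1 is fully open, 1 is shut, values between are in proportion. A call has 1 to 5 rows; each row shifts and turns the commanded pose from where the row before left it, along the tool's axes as they then stand; what a row does not reach is not made up. A row lasts 1/10 s, in which the tool goes at most 50 mm and 8.59 degrees, less where a joint would pass 70% of its speed; a pose out of reach is approached as far as the arm can. A call with a gripper value outside its range is refused whole. The fingers move at their own pace and stop on an object; FORCE is the grip in N (left out, the last holds). Time passes only in rows, so rows that do not move let the fingers close. It gives the time, the measured TCP pose, the force and the opening at its end, in the units of the state.
- robot.read_state(): the state, without advancing time (a new reading comes with each control period).
- robot.read_camera(name): name is "side" or "top"; returns a dict with "image" (400x640x3 uint8, blue, green, red), "K" (3x3 intrinsics, pixels), "distortion" ([k1, k2, p1, p2, k3] as OpenCV has them; the pictures are not rectified), "R" (3x3) and "t" (3): a world point X has camera coordinates R X + t. Camera axes: x right, y down, z forward; pixel columns grow to the right and rows downward; lengths in m; the calibration is good to about 2 mm. A picture is of the moment at which its call begins. There is no depth.
- robot.close_job(): hands the job in, once; it reports no verdict.
The state is a dict: "t": time; "q": joint angles; "dq": joint speeds; "joint_torque": joint torques, N m; "tool_pos": TCP position; "orientation": TCP orientation; "force": force on the tool from outside, world axes, zero at the start; "wrist_torque": the same for the moment, N m; "opening": finger opening in m.
Only numpy, scipy, OpenCV 4.12 (cv2) and the standard library are available. Lean on these libraries where they do the work, as an engineer would, in place of code of your own. Each camera call takes 0.05 s, during which the arm holds its last target. There are 200 camera calls.

## Working session

There is one attempt and no reset: what is moved stays moved. The work goes in short steps, Python scripts to look and compute and a shell command to move; the robot and the scene stay as the last step left them, time stands still between calls to the robot, and variables do not carry over. Pictures are saved under pics/ and viewed, about 8 in all and at most 12, crops included, and the job is handed in when it is done.

```bash
mkdir -p pics; cat > h.py <<'E'
import numpy as np, cv2
from plant import robot
def cam(n):
    return robot.read_camera(n)
def ray(c,uv,z):
    p=cv2.undistortPoints(np.array([[uv]],float),np.array(c["K"]),np.array(c["distortion"]))[0,0]
    R=np.array(c["R"]);t=np.array(c["t"]);o=-R.T@t;d=R.T@np.array([p[0],p[1],1.])
    return o+d*(z-o[2])/d[2]
def blobs(img,lo,hi,amin=25):
    m=cv2.inRange(cv2.cvtColor(img,cv2.COLOR_BGR2HSV),lo,hi)
    n,l,s,ce=cv2.connectedComponentsWithStats(m)
    return [(ce[i].round(1),s[i]) for i in range(1,n) if s[i,4]>=amin]
E
python3 - <<'E'
from h import *
s=robot.read_state();print(s)
for n in("top","side"):
    c=cam(n);cv2.imwrite(f"pics/{n}0.png",c["image"])
    for nm,lo,hi in(("blue",(95,120,50),(130,255,255)),("orange",(5,150,100),(22,255,255))):
        for ce,st in blobs(c["image"],lo,hi): print(n,nm,ce,st,ray(c,ce,.098).round(3),ray(c,ce,.115).round(3))
E
```

```text
{'t': 0.0, 'q': array([ 1.23757988e+00,  1.31122900e-01,  1.48928092e+00,  1.85547711e-06,
        1.52300055e+00, -8.54418990e-02]), 'dq': array([ 0.00193574,  0.00058325,  0.00113491, -0.00035498, -0.0003592 ,
       -0.00049372]), 'joint_torque': array([-2.38148668e-04, -5.59848297e+01, -4.91762280e+01,  7.68213510e-02,
        3.56228475e-02, -1.07595902e-04]), 'tool_pos': array([0.14696328, 0.58113558, 0.21760941]), 'orientation': array([-3.88161773e-01, -3.11713817e+00,  2.78276661e-03]), 'force': array([-0.04416561,  0.23655746, -0.02244733]), 'wrist_torque': array([ 0.01118244, -0.00310069,  0.02198874]), 'opening': 0.09278400168964263}
top blue [35.5 12.1] [ 22   6  27  14 177] [1.035 0.816 0.098] [1.026 0.804 0.115]
top blue [155.9  63.2] [145  59  22  10  76] [0.885 0.454 0.098] [0.878 0.448 0.115]
top blue [341.3  74.9] [326  69  31  14 192] [ 0.865 -0.064  0.098] [ 0.858 -0.063  0.115]
top blue [633.1 128.2] [629 125   8   8  35] [ 0.743 -0.92   0.098] [ 0.738 -0.906  0.115]
top blue [624.7 135.3] [621 132   8   8  42] [ 0.721 -0.892  0.098] [ 0.716 -0.878  0.115]
top bl
[... 466 characters left out ...]
1] [404   0  19  36  37] [11.306 30.764  0.098] [10.861 29.471  0.115]
side blue [401.9  94. ] [397  43  11 101 335] [1.127 1.259 0.098] [1.097 1.169 0.115]
side blue [311.  146.2] [310 142   3  10  28] [0.527 0.369 0.098] [0.522 0.316 0.115]
side blue [243.2 228.7] [227 226  34   7 182] [ 0.328 -0.179  0.098] [ 0.331 -0.21   0.115]
side blue [274.3 238.1] [262 233  25  10 134] [ 0.392 -0.225  0.098] [ 0.392 -0.254  0.115]
side blue [240.5 285. ] [238 283   6   5  28] [ 0.333 -0.371  0.098] [ 0.336 -0.394  0.115]
side orange [355.1 112.8] [336  97  37  29 736] [0.776 0.838 0.098] [0.76  0.766 0.115]
side orange [349.8 231.7] [347 224   7  17 107] [ 0.549 -0.216  0.098] [ 0.542 -0.245  0.115]
```

View pics/top0.png

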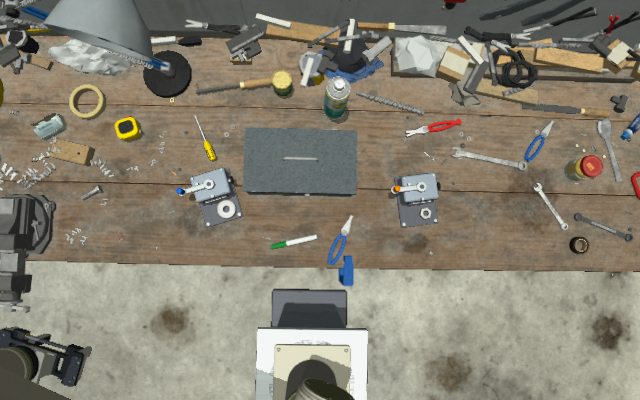

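View pics/side0.png

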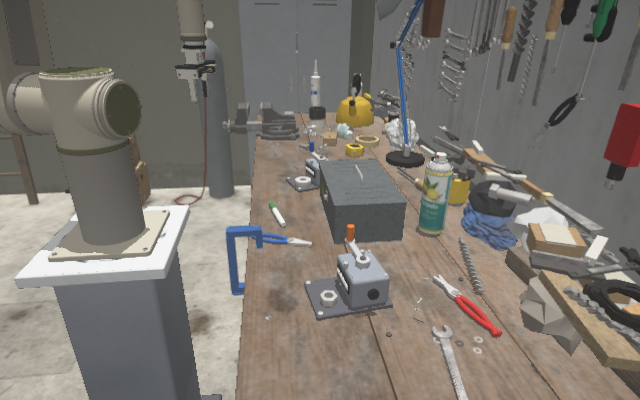

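The top view shows the bearing counter at left, with its blue post near (180,191), pivot near (209,185) and bearing near (226,210). The nut counter is at right, with its orange post at (396,189). In the side view the blue post is at (311,146). Both views put the blue post at about (0.528, 0.367). Next I'll zoom in for the yaw and the hub height.

```bash
python3 - <<'E'
from h import *
a=cv2.imread("pics/top0.png")[155:235,165:260]; b=cv2.imread("pics/side0.png")[135:200,270:350]
a=cv2.resize(a,(475,400),interpolation=2); b=cv2.resize(b,(320,260),interpolation=2)
o=np.zeros((400,800,3),np.uint8);o[:,:475]=a;o[:260,480:]=b;cv2.imwrite("pics/z.png",o)
c=cam("top")
for nm,uv,z in(("pivot",(209,185),.085),("bearing",(226,210),.02),("block",(300,158),.1)): print(nm,ray(c,uv,z).round(3))
E
```

```text
pivot [0.547 0.292 0.085]
bearing [0.485 0.255 0.02 ]
block [0.625 0.045 0.1  ]
```

View pics/z.png

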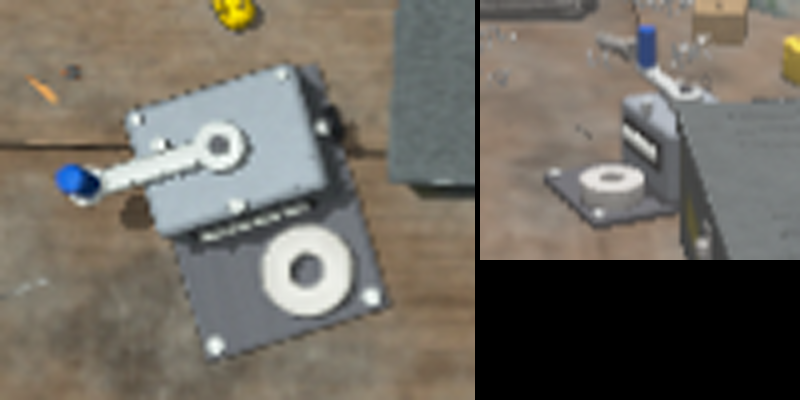

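The yaw is about 16.8°, which puts the axis at about (0.549, 0.295) and the post's stop position at about (0.474, 0.299). I'll turn the jaws along the lever's direction at the stop (close to world x). The post can then pivot in the grip, and it will leave freely when I open.

```bash
python3 -m inch '[[[0,0,0,0,0,7.9,-1],[0,0,0,0,0,7.9,-1],[0,0,0,0,0,7.9,-1],[0,0,0,0,0,7.9,-1],[0,0,0,0,0,7.9,-1]]]'; python3 -m inch '[[[0,0,0,0,0,7.9,-1],[0,0,0,0,0,7.9,-1],[0,0,0,0,0,7.9,-1],[0,0,0,0,0,7.9,-1],[0,0,0,0,0,7.9,-1]]]'
cat >> h.py <<'E'
from scipy.spatial.transform import Rotation as Rn
def go(p):
    s=robot.read_state();R=Rn.from_rotvec(s["orientation"]).as_matrix()
    print(s["t"],s["tool_pos"].round(4),s["force"].round(1),round(s["opening"],3),"\nR",R.round(3).tolist());
    for q in np.atleast_2d(p): print(q,"cm",(100*R.T@(q-s["tool_pos"])).round(2))
E
python3 -c "
from h import *
go([.5275,.367,.217])"
```

```text
t: 0.65
tool_pos: [0.1471, 0.5815, 0.2182]
orientation: [1.427, 2.799, -0.001]
force: [0.7, -0.8, -0.5]
opening: 0.0931
t: 1.15
tool_pos: [0.147, 0.5814, 0.2182]
orientation: [2.288, 2.152, -0.001]
force: [0.4, 0.4, -0.2]
opening: 0.0931
1.15 [0.147  0.5814 0.2182] [ 0.4  0.4 -0.2] 0.093 
R [[0.061, 0.998, -0.0], [0.998, -0.061, -0.001], [-0.001, -0.0, -1.0]]
[0.5275 0.367  0.217 ] cm [-19.06  39.29   0.12]
```

```bash
python3 -m inch '[[[-1.5,3,0,0,0,0,-1],[-1.5,3,0,0,0,0,-1],[-1.5,3,0,0,0,0,-1],[-1.5,3,0,0,0,0,-1],[-1.5,3,0,0,0,0,-1]]]'; python3 -m inch '[[[-1.5,3,0,0,0,0,-1],[-1.5,3,0,0,0,0,-1],[-1.5,3,0,0,0,0,-1],[-1.5,3,0,0,0,0,-1],[-1.5,3,0,0,0,0,-1]]]'; python3 -m inch '[[[-1.5,3,0,0,0,0,-1],[-1.5,3,0,0,0,0,-1],[-1,3,0,0,0,0,-1],[0,0.3,0,0,0,0,-1],[0,0,0,0,0,0,-1]]]'
python3 -c "
from h import *
go([[.5275,.367,.130],[.5275,.367,.09]])
c=cam('side');a=c['image'][100:220,250:410];cv2.imwrite('pics/s1.png',cv2.resize(a,(640,480)))
for ce,st in blobs(c['image'],(95,120,50),(130,255,255)): print(ce,st)"
```

```text
t: 1.65
tool_pos: [0.2936, 0.4975, 0.2183]
orientation: [2.282, 2.159, -0.001]
force: [-0.1, 1.0, -1.4]
opening: 0.0933
t: 2.15
tool_pos: [0.4393, 0.4142, 0.2183]
orientation: [-2.282, -2.159, 0.001]
force: [0.7, 0.1, 0.5]
opening: 0.0929
t: 2.65
tool_pos: [0.5292, 0.3695, 0.2179]
orientation: [-2.284, -2.157, 0.002]
force: [-0.5, 0.3, -0.3]
opening: 0.0933
2.65 [0.5292 0.3695 0.2179] [-0.5  0.3 -0.3] 0.093 
R [[0.057, 0.998, -0.001], [0.998, -0.057, -0.0], [-0.0, -0.001, -1.0]]
[0.5275 0.367  0.13  ] cm [-0.26 -0.14  8.79]
[0.5275 0.367  0.09  ] cm [-0.26 -0.14 12.79]
[413.2  17.1] [404   0  19  36  37]
[401.9  94. ] [397  43  11 101 335]
[311.  146.2] [310 142   3  10  28]
[243.1 228.8] [227 226  34   7 183]
[274.3 238.1] [262 233  25  10 134]
[240.5 285. ] [238 283   6   5  28]
```

View pics/s1.png

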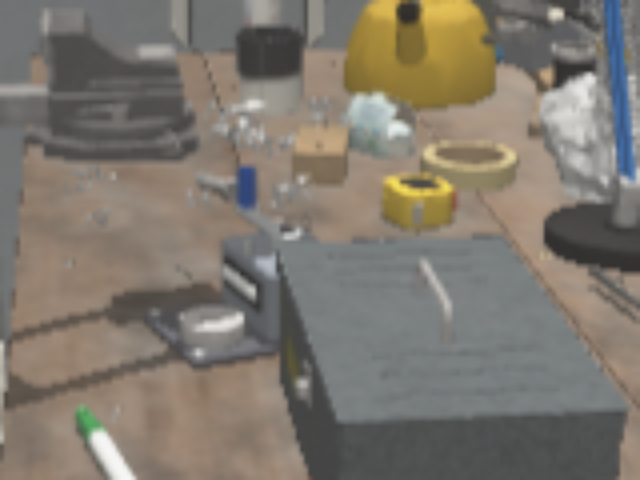

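The fingers at crop columns 180 and 315 straddle the blue post at 246. Going down and gripping.

```bash
python3 -m inch '[[[-0.3,-0.1,2.6,0,0,0,-1],[0,0,2.6,0,0,0,-1],[0,0,2.6,0,0,0,-1],[0,0,2.6,0,0,0,-1],[0,0,2.4,0,0,0,-1]]]' 25; python3 -m inch '[[[0,0,0,0,0,0,1],[0,0,0,0,0,0,1],[0,0,0,0,0,0,1],[0,0,0,0,0,0,1],[0,0,0,0,0,0,1]]]'; python3 -m inch '[[[0,0,0,0,0,0,1],[0,0,0,0,0,0,1],[0,0,0,0,0,0,1]]]'
python3 - <<'E'
from h import *
go([.5275,.367,.09])
ax=np.array([.549,.295])
R=Rn.from_rotvec(robot.read_state()["orientation"]).as_matrix()
pts=[np.r_[ax+.075*np.array([np.cos(t),np.sin(t)]),.09] for t in np.radians(106.8+np.array([0,7,14,21,28,35,42,49,56,63,70,73]))]
print((100*np.diff(pts,axis=0)@R).round(2), pts[-2])
E
```

```text
t: 3.2
tool_pos: [0.526, 0.3681, 0.0895]
orientation: [-2.28, -2.16, 0.001]
force: [0.4, 0.4, -0.2]
opening: 0.0929
t: 3.7
tool_pos: [0.5285, 0.3677, 0.0922]
orientation: [2.282, 2.158, 0.004]
force: [0.0, -0.3, -0.5]
opening: 0.0575
t: 4.0
tool_pos: [0.5278, 0.3671, 0.0907]
orientation: [2.283, 2.158, 0.0]
force: [-0.2, 0.8, 0.6]
opening: 0.0335
4.0 [0.5278 0.3671 0.0907] [-0.2  0.8  0.6] 0.033 
R [[0.056, 0.998, 0.0], [0.998, -0.056, 0.0], [0.0, 0.0, -1.0]]
[0.5275 0.367  0.09  ] cm [-0.01 -0.03  0.07]
[[-0.37 -0.84 -0.  ]
 [-0.46 -0.79 -0.  ]
 [-0.56 -0.73 -0.  ]
 [-0.64 -0.65 -0.  ]
 [-0.72 -0.57 -0.  ]
 [-0.78 -0.48 -0.  ]
 [-0.83 -0.38 -0.  ]
 [-0.87 -0.28 -0.  ]
 [-0.9  -0.17 -0.  ]
 [-0.91 -0.06 -0.  ]
 [-0.39  0.01 -0.  ]] [0.47411694 0.29918661 0.09      ]
```

```bash
python3 -m inch '[[[0,0,0,0,0,0,1],[0,0,0,0,0,0,1],[0,0,0,0,0,0,1],[0,0,0,0,0,0,1],[0,0,0,0,0,0,1]]]'; python3 -m inch '[[[-0.4,-0.8,0,0,0,0,1],[-0.5,-0.8,0,0,0,0,1],[-0.5,-0.7,0,0,0,0,1],[0,0,0,0,0,0,1],[0,0,0,0,0,0,1]]]'
python3 -c "
from h import *
go([.5275,.367,.09])"
```

```text
t: 4.5
tool_pos: [0.528, 0.3669, 0.0906]
orientation: [2.283, 2.158, 0.0]
force: [0.9, -0.8, -0.6]
opening: 0.0154
t: 5.0
tool_pos: [0.504, 0.3551, 0.0907]
orientation: [-2.282, -2.159, -0.003]
force: [3.6, 4.9, -2.7]
opening: 0.0156
5.0 [0.504  0.3551 0.0907] [ 3.6  4.9 -2.7] 0.016 
R [[0.055, 0.998, 0.001], [0.998, -0.055, 0.001], [0.002, 0.001, -1.0]]
[0.5275 0.367  0.09  ] cm [1.32 2.28 0.08]
```

Gripped, with an opening of 15.5 mm, and the lever is following. Continuing the arc.

```bash
python3 -m inch '[[[-0.6,-0.7,0,0,0,0,1],[-0.7,-0.6,0,0,0,0,1],[-0.8,-0.5,0,0,0,0,1],[0,0,0,0,0,0,1],[0,0,0,0,0,0,1]]]'; python3 -m inch '[[[-0.8,-0.4,0,0,0,0,1],[-0.8,-0.3,0,0,0,0,1],[-0.8,-0.2,0,0,0,0,1],[0,0,0,0,0,0,1],[0,0,0,0,0,0,1]]]'
python3 -c "
from h import *
go([.4741,.2992,.09])
c=cam('top');a=c['image'][145:245,155:275];cv2.imwrite('pics/t2.png',cv2.resize(a,(600,500)))
for ce,st in blobs(c['image'][150:240,160:260],(95,120,50),(130,255,255),5): print(ce+[160,150],st,ray(c,ce+[160,150],.098))"
```

```text
t: 5.5
tool_pos: [0.4858, 0.3346, 0.0908]
orientation: [2.282, 2.158, 0.004]
force: [6.8, 1.8, -6.1]
opening: 0.0152
t: 6.0
tool_pos: [0.4783, 0.3107, 0.0909]
orientation: [2.28, 2.154, 0.01]
force: [21.4, 0.9, -14.8]
opening: 0.014
6.0 [0.4783 0.3107 0.0909] [ 21.4   0.9 -14.8] 0.014 
R [[0.057, 0.998, 0.008], [0.998, -0.057, 0.001], [0.002, 0.008, -1.0]]
[0.4741 0.2992 0.09  ] cm [-1.17 -0.36  0.09]
[204.8 210.3] [43 58  4  5 14] [0.47714466 0.29710963 0.098     ]
```

View pics/t2.png

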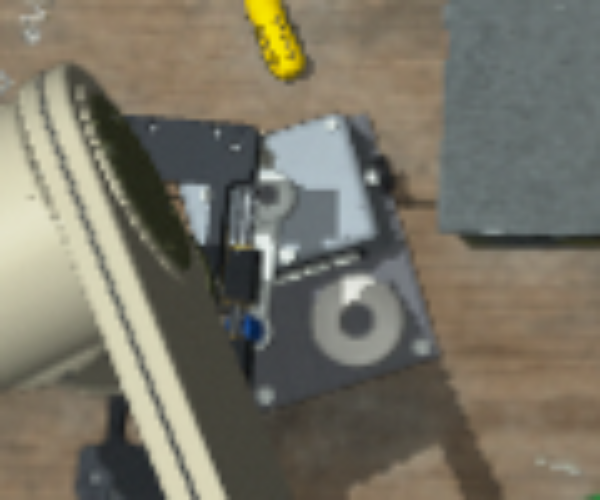

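The post, near (204,210), looks close to the stop. A radial pull of about 21 N has built up, so I'll ease inward and carry on.

```bash
python3 -m inch '[[[0,0.2,0,0,0,0,1],[0,0.1,0,0,0,0,1],[0,0,0,0,0,0,1]]]' 25;  python3 -m inch '[[[-0.3,0,0,0,0,0,1],[-0.3,0,0,0,0,0,1],[0,0,0,0,0,0,1]]]' 25
python3 -c "
from h import *
go([.4741,.2992,.09])
c=cam('top');a=c['image'][175:225,185:245];cv2.imwrite('pics/t3.png',cv2.resize(a,(600,500)))
for ce,st in blobs(c['image'][150:240,160:260],(95,120,50),(130,255,255),5): print(ce+[160,150],st,ray(c,ce+[160,150],.098))"
```

```text
t: 6.35
tool_pos: [0.4786, 0.3112, 0.0908]
orientation: [2.282, 2.158, 0.004]
force: [6.4, 1.8, -5.0]
opening: 0.0143
t: 6.65
tool_pos: [0.4783, 0.3066, 0.0909]
orientation: [-2.282, -2.158, -0.008]
force: [8.4, 9.4, -7.8]
opening: 0.0135
6.65 [0.4783 0.3066 0.0909] [ 8.4  9.4 -7.8] 0.013 
R [[0.056, 0.998, 0.003], [0.998, -0.056, 0.004], [0.004, 0.003, -1.0]]
[0.4741 0.2992 0.09  ] cm [-0.76 -0.38  0.09]
[206.5 210.5] [45 59  4  4 14] [0.47671208 0.2925206  0.098     ]
```

View pics/t3.png

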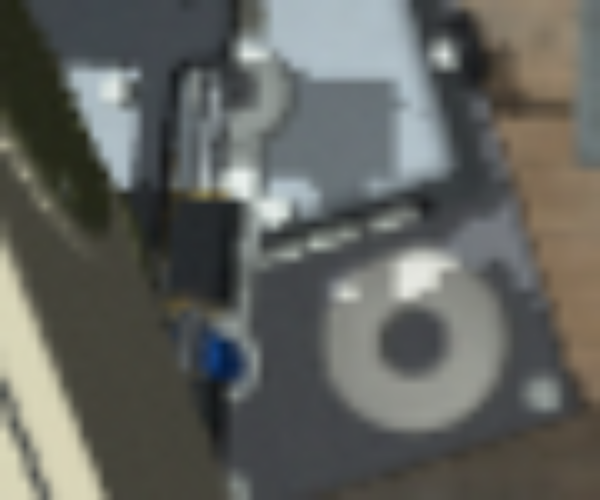

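```bash
python3 -m inch '[[[-0.2,0.1,0,0,0,0,1],[-0.2,0,0,0,0,0,1],[0,0,0,0,0,0,1],[0,0,0,0,0,0,1]]]' 25;  python3 -m inch '[[[-0.2,0,0,0,0,0,1],[-0.2,0,0,0,0,0,1],[0,0,0,0,0,0,1],[0,0,0,0,0,0,1]]]' 25
python3 -c "
from h import *
go([.4741,.2992,.09])
c=cam('top');s=cam('side')
for ce,st in blobs(c['image'][150:240,160:260],(95,120,50),(130,255,255),5): print(ce+[160,150],st,ray(c,ce+[160,150],.098))
for ce,st in blobs(s['image'][100:200,260:400],(95,120,50),(130,255,255),5): print(ce+[260,100],st,ray(s,ce+[260,100],.098))
"
```

```text
t: 7.1
tool_pos: [0.4783, 0.3056, 0.091]
orientation: [-2.278, -2.157, -0.012]
force: [5.5, 22.4, -12.3]
opening: 0.0139
t: 7.5
tool_pos: [0.4783, 0.3047, 0.0912]
orientation: [-2.275, -2.156, -0.02]
force: [8.8, 37.5, -17.0]
opening: 0.0139
7.5 [0.4783 0.3047 0.0912] [  8.8  37.5 -17. ] 0.014 
R [[0.054, 0.999, 0.004], [0.998, -0.054, 0.014], [0.014, 0.003, -1.0]]
[0.4741 0.2992 0.09  ] cm [-0.58 -0.39  0.11]
[207.4 210.2] [46 59  3  4  8] [0.47757447 0.29013847 0.098     ]
[297.5 153.4] [36 49  4 10 39] [0.47648831 0.29779861 0.098     ]
```

There is now 37 N along the push with the tool stalled. The chord of the post's travel is 87 mm, where 86 mm is expected for 70°, so the lever is at the stop. Easing off, then opening part-way so the inner finger clears the hub.

```bash
python3 -m inch '[[[0.3,0,0,0,0,0,1],[0,0,0,0,0,0,1]]]' 25;  python3 -m inch '[[[0,0,0,0,0,0,-0.1],[0,0,0,0,0,0,-0.1],[0,0,0,0,0,0,-0.1],[0,0,0,0,0,0,-0.1],[0,0,0,0,0,0,-0.1]]]' 25; python3 -m inch '[[[0,0,0,0,0,0,-0.1],[0,0,0,0,0,0,-0.1],[0,0,0,0,0,0,-0.1],[0,0,0,0,0,0,-0.1],[0,0,0,0,0,0,-0.1]]]'
python3 -m inch '[[[0,0,-2.5,0,0,0,-0.1],[0,0,-2.5,0,0,0,-0.1],[0,0,-2.5,0,0,0,-0.1],[0,0,-2.5,0,0,0,-0.1],[0,0,-2.5,0,0,0,-0.1]]]'
python3 -m inch '[[[0,-4,0,0,0,0,-0.1],[0,-4,0,0,0,0,-0.1],[0,-3,0,0,0,0,-0.1],[0,0,0,0,0,0,-0.1],[0,0,0,0,0,0,-0.1]]]'
python3 -c "
from h import *
go([.4741,.2992,.09])
c=cam('top');s=cam('side')
o=np.hstack([cv2.resize(c['image'][155:235,165:265],(400,320)),cv2.resize(s['image'][110:190,265:365],(400,320))]);cv2.imwrite('pics/e.png',o)
for ce,st in blobs(c['image'][150:240,160:260],(95,120,50),(130,255,255),5): print(ce+[160,150],st,ray(c,ce+[160,150],.098))
for ce,st in blobs(s['image'][100:200,260:400],(95,120,50),(130,255,255),5): print(ce+[260,100],st,ray(s,ce+[260,100],.098))
print(blobs(s['image'][200:260,320:380],(5,150,100),(22,255,255)))
"
```

```text
t: 7.8
tool_pos: [0.4783, 0.3055, 0.0911]
orientation: [-2.277, -2.157, -0.013]
force: [7.9, 25.0, -13.4]
opening: 0.0137
t: 8.3
tool_pos: [0.4779, 0.2995, 0.0906]
orientation: [2.283, 2.158, -0.001]
force: [0.2, 0.3, -0.7]
opening: 0.0482
t: 8.8
tool_pos: [0.4779, 0.2998, 0.0907]
orientation: [2.283, 2.159, 0.0]
force: [0.2, -0.0, -0.3]
opening: 0.0512
t: 9.3
tool_pos: [0.4778, 0.2998, 0.2167]
orientation: [-2.282, -2.159, 0.0]
force: [-0.3, -0.5, 0.2]
opening: 0.0508
t: 9.8
tool_pos: [0.368, 0.3062, 0.216]
orientation: [2.281, 2.16, 0.002]
force: [0.0, -0.0, -0.2]
opening: 0.0511
9.8 [0.368  0.3062 0.216 ] [ 0.  -0.  -0.2] 0.051 
R [[0.055, 0.999, 0.001], [0.999, -0.055, 0.0], [0.001, 0.001, -1.0]]
[0.4741 0.2992 0.09  ] cm [-0.12 10.61 12.61]
[179.8 190.8] [16 38  9  6 40] [0.52825094 0.36695032 0.098     ]
[311.  146.2] [50 42  3 10 28] [0.52745212 0.36874442 0.098     ]
[(array([29.8, 31.7]), array([ 27,  24,   7,  17, 107], dtype=int32))]
```

View pics/e.png

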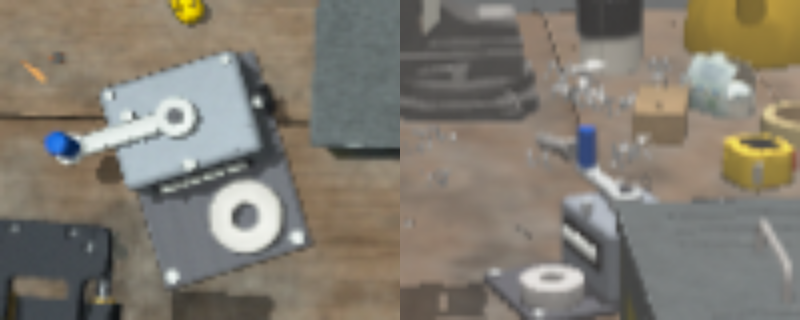

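The blue post is back at its starting pixels, (179.8,190.8) in the top view and (311.0,146.2) in the side view. The arm is clear of it, and the orange post hasn't moved.

```bash
python3 -c "
from plant import robot
print(robot.close_job())"
```

```text
the job is handed in; nothing more can be done
None
```

I tallied the bearing: I gripped the blue post, swung the lever to its stop, let it spring home, and handed the job in at about 10 s.

- **At the stop:** the tool stalled with about 37 N on the wrist along the push. The side camera put the post at (0.476, 0.298), against a predicted (0.474, 0.299). Its travel chord was 87 mm, where 70° should give 86 mm.
- **After release:** the post returned to within 0.1 px of its starting position in both views. The tool force was zero and the gripper was well clear.
- **Nut counter:** I never went near it. A side-view check showed its orange post at the same pixels as at the start.
- **Not as planned:**
  - Mid-swing the radial pull rose to 21 N, so I eased the tool inward.
  - The opening fell from 15.5 to about 14 mm, so the post had crept toward the pad edges, but the grip held.
  - In the top view at the stop the post was partly hidden and read y = 0.290, about 8 mm off the side view. I relied on the side view and the force.

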